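Lift a leaking vial out of the instrument tray with tongs and hold it up for reading

TASK

The amber vial standing in the steel instrument tray has leaked and must not be touched by hand, so take up the tongs by their two blue grips, close them on the amber vial and lift it out of the tray with them, never touching the vial with the gripper or the arm itself. Finish while still holding it: the vial kept still and upright between the jaws, over the tray, its underside at least 10 cm above the counter, so that the nurse can read it. Leave the two other vials, the syringe and the things on the counter standing where they are.

Things in the scene. Friction and masses are not known exactly. Their poses are not given: they have to be found in the camera images.
- tongs: Steel spring tongs with blue grips and blue jaw pads, 235 mm long, 22 mm tall, about 0.09 kg, lying flat on the counter (z = 0). Origin: on the centre line midway between the two blue grips (also about the centre of mass), at the underside; x along the tongs to the jaws, y to the left arm, z up. Both arms swing evenly about a pivot 100 mm behind the origin (x = -100 mm); a spring holds them open.
- tongs_jaws (a point): Point midway between the two jaw pads: 112.5 mm ahead of the tongs' origin, 11 mm above their underside; axes as the tongs. Pads 38 mm long, 16 mm tall, centred on this point; the tongs end 20 mm ahead of it. Free, the jaws stand 56 mm apart (72 mm over their outer ends, the widest part); with 41 mm across the grips about 41 mm apart, with 34 mm 26 mm apart, with 28 mm nearly shut.
- tongs_grip (a point): Point midway between the two blue grips, 11 mm above the tongs' underside; axes as the tongs. Grips run 30 mm behind to 30 mm ahead of it, 22 mm tall; 48 mm across their outsides when free, 34 mm (then parallel) on a vial. The spring pushes back 2.5 N a grip when free, 5 N at 34 mm: half closed, this push alone carries the tongs. 15 to 30 N at the grips holds a vial firmly.
- tongs_left: The left arm (+y) of the tongs with its blue grip and jaw pad; origin on the pivot at the tongs' rear end.
- tongs_right: The right arm (-y) of the tongs with its blue grip and jaw pad; origin on the pivot at the tongs' rear end.
- vial_amber: The leaking vial: amber brown glass with a paper band and a red cap, 26 mm in diameter and 55 mm tall, 30 g, standing upright in the tray, in any of three places in a row. The straight glass body reaches 38 mm above its underside; above it are a shoulder, neck and 20 mm wide cap. Origin under its centre, z up.
- tray: Shallow open instrument tray of bright steel, 120 mm (x) by 300 mm (y), fixed to the counter; rim 15 mm above the counter, walls and floor 3 mm. Origin under its centre at counter height. The three vials stand in a row along its y, at about x = -15 mm, y = -85, 0 and 85 mm (each up to 10 mm off), the syringe lies along y at x = +38 mm.
- vial_blue: Clear-glass vial with a blue cap, 55 mm tall, same shape as the amber one; origin under its centre, z up. Leave it standing where it is.
- vial_green: Clear-glass vial with a green cap, 55 mm tall, same shape as the amber one; origin under its centre, z up. Leave it standing where it is.
- syringe: Plastic syringe, 142 mm long, 21 mm tall at its flange, lying along y in the far side of the tray; origin under its barrel. Leave it.
- gallipot: Small steel bowl, 80 mm wide and 42 mm tall, standing far back on the counter; origin under its centre. Leave it.
- swab_jar: White jar, 72 mm wide, 100 mm tall, on the counter well out to one side; origin under its centre. Leave it.
- spray_bottle: White bottle, 60 mm wide, 160 mm tall, on the counter well out to one side; origin under its centre. Leave it.
- tape_roll: Roll of paper tape lying flat, 64 mm wide, 25 mm tall, far back on the counter; origin under its centre. Leave it.
Things that resemble listed ones, but are neither listed nor needed, are in the scene too. What is shaped like the tape_roll but red is not meant. There is more than one size of the syringe; the one meant has the size given above.

How it is judged:
By the outcome, as a careful person would: the job done as asked, in the order asked, and still so for the second after the job is handed in, while the arm keeps its last pose, push and grip.
It also fails if it takes over 38 s, if anything falls off the work surface, if the arm or the gripper's body presses on something with over 40 N, if the wrist force passes 120 N, or if a joint passes its speed limit or range.

ROBOT

A 6-joint arm with a two-finger parallel gripper is mounted at the origin on the work surface. World frame = base frame: x ahead of the robot, y to its left, z up, the work surface at z = 0. Lengths are in mm, angles in rad, forces in N, time in s.
With the tool pointing down it reaches from about 275 to 750 mm from the base axis. Payload 10.2 kg.
Tool frame: the origin (TCP) lies midway between the tips of the shut fingers; the grasp point (between the pads) lies grip_depth behind it (grip_depth is the distance from the TCP to the grasp point, in mm); z points along the fingers, y is the line along which they close (so a half turn about z gives the same grasp; the last joint's range is limited). The gripper opens to 85 mm and grips with 20 to 120 N. Pads are 22 mm wide; open, the fingers measure 114 mm over their backs; the gripper's body (76 mm by 85 mm) begins 54 mm behind the grasp point. The pads swing forward as they close: fully open they stand 13 mm farther back than shut.
Start: joints at [1.098, 0.313, 1.498, -0, 1.331, -0.223], TCP at [129.798, 508.708, 231.294] pointing down, gripper open.
Joint ranges: [-2.94, 2.94], [-0.97, 2.17], [0.19, 2.56], [-1.23, 4.37], [0.02, 3.11], [-2.88, 2.88]. Speed limits (rad/s): [2.39, 2.39, 3.01, 3.14, 3.14, 3.14].

INTERFACE

Orientations are given as a unit quaternion [w, x, y, z].
In Python, from rig import * gives the robot as it stands.
- The arm moves only by the tool servo_tool, never from a script. Its argument "commands" is a list of rows, each a list of 3 entries, a list of its own where there are three numbers: the gripper command: -1 is fully open, 1 is shut, values between are in proportion, then the shift along the tool's x, y, z in m, then the turn, a rotation vector about the tool's x, y, z in units of 6 degrees (1.0 is 6 degrees). In form: [[grip, [dx, dy, dz], [ax, ay, az]], ...]. A call has 1 to 10 rows; each row shifts and turns the commanded pose from where the row before left it, along the tool's axes as they then stand; what a row does not reach is not made up. A row lasts 1/12 s, in which the tool goes at most 41.7 mm and 7.16 degrees, less where a joint would pass 70% of its speed; a pose out of reach is approached as far as the arm can. A call is refused whole if a number of a shift passes 0.0417 or a number of a turn 1, either way. A call with a gripper value outside its range is refused whole. The fingers move at their own pace and stop on an object; "squeeze" is the grip in N (left out, the last holds). Time passes only in rows, so rows that do not move let the fingers close. It gives the time, the measured TCP pose, the force, the opening and the grip force at its end, in the units of the state.
- sense(): the state, without advancing time (a new reading comes with each control period).
- capture(name): name is "scene" or "top" or "wrist"; returns a dict with "pixels" (420x560x3 uint8, red, green, blue), "z_map" (420x560 float32, mm along the optical axis (not along the pixel's ray), 0 where there is no reading), "fx", "fy", "cx", "cy" (pixels), "rvec" (rotation vector, rad) and "tvec" (3), from world to camera coordinates, as OpenCV has them; the wrist camera has in their place "T_tool_cam" (4x4, takes a point from camera to tool coordinates, whose origin is the TCP and whose axes are the flange's). Camera axes: x right, y down, z forward; pixel columns grow to the right and rows downward; lengths in mm; the calibration is good to about 2 mm. A picture is of the moment at which its call begins: read the wrist's pose just before it.
- finish_job(): hands the job in; it is judged then, once.
The state is a dict: "time_s": time; "joints": joint angles; "dq": joint speeds; "tau": joint torques, N m; "eef_pos": TCP position; "ee_rot": TCP orientation; "force": force on the tool from outside, world axes, zero at the start; "wrist_torque": the same for the moment, N m; "grip_width": opening from 0.0 (shut) to 1.0 (fully open); "grip_force": force on a finger pad.
Only numpy, scipy, OpenCV 4.12 (cv2) and the standard library are available. Lean on these libraries where they do the work, as an engineer would, in place of code of your own. Each camera call takes 0.05 s, during which the arm holds its last target. There are 200 camera calls.

## Working session

There is one attempt and no reset: what is moved stays moved. The work goes in short steps, Python scripts to look and compute and a tool call to move; the robot and the scene stay as the last step left them, time stands still between calls to the robot, and variables do not carry over. Pictures are saved under pics/ and viewed, at most 10 in all, crops included, and the job is handed in when it is done.

Besides the shell and the picture viewer there is one more tool, called after "Call:" as name(argument=value, ...) on one line, values as JSON. servo_tool: Moves the arm, as the interface text tells. Its arguments: {"type":"object","properties":{"commands":{"type":"array"},"squeeze":{"type":"number"}},"required":["commands"]}

```bash
mkdir -p pics; ls; cat > h.py <<'E'
from rig import *
import numpy as np, cv2
from scipy.spatial.transform import Rotation as R
def save(n,f):
    c=capture(n); cv2.imwrite(f,c["pixels"][:,:,::-1]); np.save(f[:-3]+"npy",c,allow_pickle=True); return c
def load(f): return np.load(f,allow_pickle=True).item()
def world(c,u,v):
    z=float(c["z_map"][int(v),int(u)]); p=np.array([(u-c["cx"])/c["fx"]*z,(v-c["cy"])/c["fy"]*z,z])
    M=cv2.Rodrigues(np.array(c["rvec"],float))[0]; return M.T@(p-np.array(c["tvec"],float).ravel())
def cloud(c):
    z=c["z_map"].astype(float); v,u=np.mgrid[:z.shape[0],:z.shape[1]]
    p=np.stack([(u-c["cx"])/c["fx"]*z,(v-c["cy"])/c["fy"]*z,z],-1)
    M=cv2.Rodrigues(np.array(c["rvec"],float))[0]; return (p-np.array(c["tvec"],float).ravel())@M
E
python3 - <<'E'
from h import *
print(sense())
a=save("top","pics/top.png");b=save("scene","pics/scene.png")
for c in(a,b): print(c["fx"],c["rvec"],c["tvec"],c["cx"],c["cy"])
E
```

```text
pics
{'time_s': 0.0, 'joints': array([ 1.09758127e+00,  3.13502679e-01,  1.49841964e+00, -9.26248114e-06,
        1.33102135e+00, -2.23436213e-01]), 'dq': array([ 6.91052149e-05, -7.24694658e-04, -6.58568444e-04, -4.05250900e-04,
        6.64722670e-04,  7.07168160e-04]), 'tau': array([-6.63091171e-06, -4.12273192e+01, -2.59737754e+01, -2.12477044e-04,
        4.24217025e-03,  1.14489333e-05]), 'eef_pos': array([129.688038  , 508.46697217, 230.71469458]), 'ee_rot': array([-2.26338023e-04,  1.24563892e-01,  9.92211359e-01, -6.36471847e-04]), 'force': array([-0.47536565, -0.19486839, -0.16847433]), 'wrist_torque': array([ 0.04369741, -0.01783201,  0.0512668 ]), 'grip_force': 0.0, 'grip_width': 1.0045778024934067}
511.14166980872193 [ 2.13266726 -2.12877577  0.20260906] [   4.69085436  618.2419357  1445.57173453] 281.1628677470549 208.55941573873295
383.5197364441783 [ 2.09886122  0.72590964 -0.35287157] [-497.8621185  -178.39736299 1305.41534752] 278.3384429412116 214.6816679849803
```

View pics/top.png

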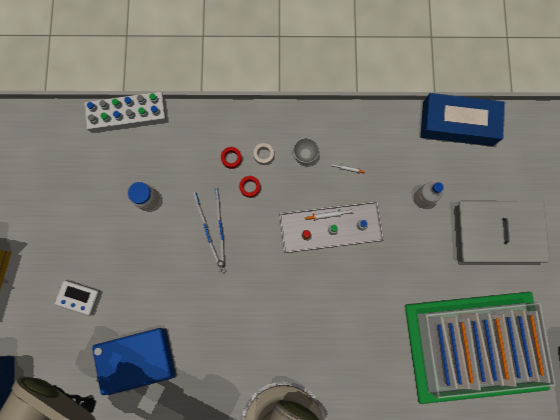

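View pics/scene.png

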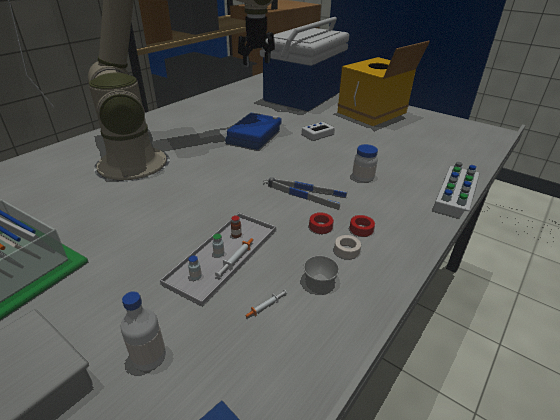

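The top view shows the tongs with the pivot at (221,266), jaws at (197..217,190) and grips at about (208,232) and (221,230). The red-capped vial is at (306,235), green at (333,229) and blue at (363,224). Could be mistaken for the target: the red rings at (231,157) and (250,187), the green and blue vials, and the second syringe at (348,169). The red-capped amber vial in the tray is the one I want. Next is a close crop.

```bash
python3 - <<'E'
from h import *
c=load("pics/top.npy")
im=c["pixels"][175:280,185:395,::-1]; cv2.imwrite("pics/crop.png",cv2.resize(im,None,fx=3.8,fy=3.8,interpolation=cv2.INTER_CUBIC))
P=cloud(c)
h=cv2.cvtColor(c["pixels"],cv2.COLOR_RGB2HSV)
m=((h[...,0]>100)&(h[...,0]<125)&(h[...,1]>110)&(h[...,2]>60)).astype(np.uint8); m[:175]=0;m[280:]=0;m[:,:185]=0;m[:,385:]=0
n,l,s,ce=cv2.connectedComponentsWithStats(m)
for i in range(1,n):
  if s[i,4]>3: print(ce[i].round(1),s[i,4],np.median(P[l==i],0).round(0))
for u,v in[(221,266),(306,235),(333,229),(363,224)]: print(u,v,world(c,u,v).round(0))
E
```

```text
[220.5 229.3] 41 [562. 187.  21.]
[363.3 223.1] 35 [ 576. -234.   56.]
[206.7 232.8] 40 [550. 228.  20.]
221 266 [452. 183.  19.]
306 235 [540. -66.  59.]
333 229 [ 557. -145.   61.]
363 224 [ 573. -233.   59.]
```

View pics/crop.png

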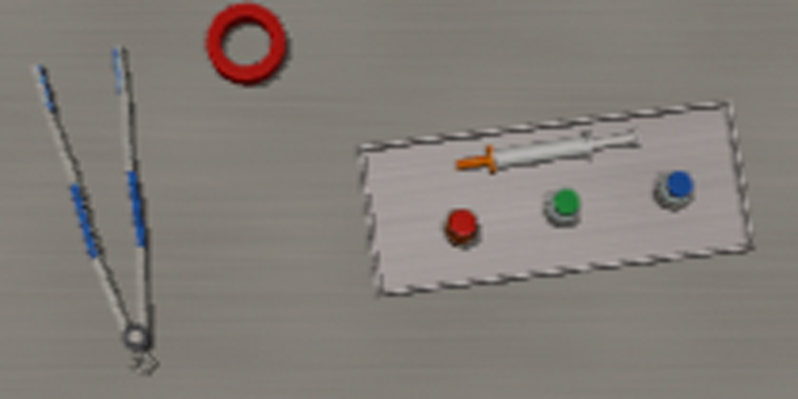

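The crop confirms the amber body under the red cap at crop (461,226). The tongs' pivot is at crop (136,337), and the grips are at (85,221) and (136,208). They lie about 14° from world x and the tray about 11°. The grips are 43 mm apart centre to centre and the origin is 101 mm from the pivot, which matches the text. I'll turn and go above the tongs for a wrist view.

Call:
servo_tool(commands=[[-1,[0,0,0],[0,0,-0.95]],[-1,[0,0,0],[0,0,-0.95]],[-1,[0,0,0],[0,0,-0.95]],[-1,[0,0,0],[0,0,-0.95]],[-1,[0,0,0],[0,0,-0.95]],[-1,[-0.03,-0.03,0],[0,0,0]],[-1,[-0.03,-0.03,0],[0,0,0]],[-1,[-0.03,-0.03,0],[0,0,0]],[-1,[-0.03,-0.03,0],[0,0,0]],[-1,[-0.03,-0.03,0],[0,0,0]]])

```text
time_s: 0.93
eef_pos: [310.0, 400.6, 231.1]
ee_rot: [-0.0, -0.124, 0.992, -0.0]
force: [-0.0, 0.5, -0.4]
grip_width: 0.996
grip_force: 0.0
```

Call:
servo_tool(commands=[[-1,[-0.03,-0.035,0],[0,0,0]],[-1,[-0.03,-0.035,0],[0,0,0]],[-1,[-0.03,-0.035,0],[0,0,0]],[-1,[-0.03,-0.035,0],[0,0,0]],[-1,[-0.03,-0.035,0],[0,0,0]],[-1,[-0.02,-0.035,0],[0,0,0]],[-1,[-0.02,-0.035,0],[0,0,0]],[-1,[0,0,0],[0,0,0]],[-1,[0,0,0],[0,0,0]]])

```text
time_s: 1.68
eef_pos: [535.7, 222.2, 230.4]
ee_rot: [-0.001, -0.122, 0.993, -0.0]
force: [-0.4, -0.4, 0.1]
grip_width: 0.999
grip_force: 0.0
```

```bash
python3 - <<'E'
import rig; print([x for x in dir(rig) if x[0]!='_'], getattr(rig,'grip_depth',None))
from h import *
s=sense(); print({k:np.round(s[k],3) for k in("time_s","joints","eef_pos","ee_rot","grip_width")})
c=save("wrist","pics/w1.png"); c["s"]=s; np.save("pics/w1.npy",c,allow_pickle=True); print(c["T_tool_cam"].round(3),c["fx"],c["cx"],c["cy"])
E
```

```text
['PlanningError', 'capture', 'finish_job', 'grip_depth', 'sense'] 18.700000000000003
{'time_s': np.float64(1.683), 'joints': array([ 0.191,  0.437,  1.324,  0.   ,  1.382, -1.624]), 'eef_pos': array([535.715, 222.243, 230.418]), 'ee_rot': array([-0.001, -0.122,  0.993, -0.   ]), 'grip_width': np.float64(0.999)}
[[ 1.00000e-03 -9.62000e-01 -2.73000e-01  6.93280e+01]
 [ 1.00000e+00  1.00000e-03 -0.00000e+00  4.96000e-01]
 [ 0.00000e+00 -2.73000e-01  9.62000e-01 -1.41863e+02]
 [ 0.00000e+00  0.00000e+00  0.00000e+00  1.00000e+00]] 332.2365204343719 278.4426563158261 209.75112468542818
```

View pics/w1.png

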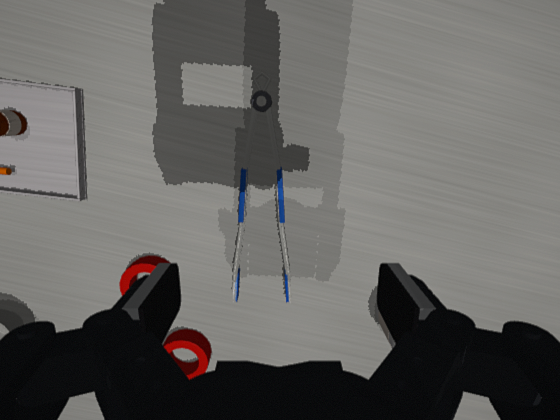

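The wrist view shows the tongs almost vertical in the picture, with the pivot at (261,101), grips at (243,195) and (281,195), and tips at (236,300) and (288,300). The corner of the tray is on the left.

```bash
cat >> h.py <<'E'
def wT(s,c):
    T=np.eye(4); T[:3,:3]=R.from_quat(s["ee_rot"],scalar_first=True).as_matrix(); T[:3,3]=s["eef_pos"]; return T@c["T_tool_cam"]
def wcloud(c):
    z=c["z_map"].astype(float); v,u=np.mgrid[:z.shape[0],:z.shape[1]]
    p=np.stack([(u-c["cx"])/c["fx"]*z,(v-c["cy"])/c["fy"]*z,z],-1); T=wT(c["s"],c)
    return p@T[:3,:3].T+T[:3,3]
def wsave(f):
    s=sense(); c=save("wrist",f); c["s"]=s; np.save(f[:-3]+"npy",c,allow_pickle=True); return c
def blues(c,P,lo=8):
    h=cv2.cvtColor(c["pixels"],cv2.COLOR_RGB2HSV)
    m=((h[...,0]>100)&(h[...,0]<125)&(h[...,1]>110)&(h[...,2]>40)).astype(np.uint8)
    n,l,s,ce=cv2.connectedComponentsWithStats(m)
    for i in range(1,n):
        if s[i,4]>30:
            q=P[l==i]; q=q[q[:,2]>q[:,2].max()-4]; print(ce[i].round(1),s[i],q.mean(0).round(1),len(q))
E
python3 - <<'E'
from h import *
c=load("pics/w1.npy"); P=wcloud(c); blues(c,P); print(P[101-7:101+8,261].round(0)[::3], P[150,400].round(1))
E
```

```text
[280.3 195.4] [277 167   8  56 279] [468.5 206.  372.4] 2
[241.8 195. ] [238 168   8  54 285] [468.5 206.  372.4] 2
[237.2 284.8] [236 269   4  33  60] [669.  205.4  17.9] 48
[286.2 287.7] [284 274   5  28  78] [656.9 262.6  18. ] 74
[[452. 184.  21.]
 [455. 185.  22.]
 [458. 185.  23.]
 [461. 186.  22.]
 [463. 186.  21.]] [471.  345.9  -1.4]
```

Both views agree: origin about (555.5, 208), heading 13.4°, top 20–22 mm high. Descending on the grips.

Call:
servo_tool(commands=[[-1,[-0.016,-0.0185,0],[0,0,0.12]],[-1,[0,0,0.035],[0,0,0]],[-1,[0,0,0.035],[0,0,0]],[-1,[0,0,0.035],[0,0,0]],[-1,[0,0,0.035],[0,0,0]],[-1,[0,0,0.03],[0,0,0]],[-1,[0,0,0.02],[0,0,0]],[-1,[0,0,0.02],[0,0,0]],[-1,[0,0,0.01],[0,0,0]],[-1,[0,0,0],[0,0,0]]])

```text
time_s: 2.57
eef_pos: [553.2, 210.6, 9.5]
ee_rot: [-0.002, -0.118, 0.993, -0.0]
force: [-0.1, -0.2, 0.2]
grip_width: 1.002
grip_force: 0.0
```

```bash
python3 - <<'E'
from h import *
c=wsave("pics/w2.png"); print(c["s"]["eef_pos"],c["s"]["ee_rot"]); blues(c,wcloud(c))
E
```

```text
[553.18440041 210.55493045   9.47318916] [-1.92168837e-03 -1.17939946e-01  9.93018869e-01 -4.14524986e-05]
[234.  260.8] [231 206   7 115 182] [556.9 190.1   7.9] 89
[318.7 276.8] [ 310  211   17  131 1656] [486.2 194.9 151.6] 6
[222.8 276.8] [ 215  212   17  129 1674] [486.2 194.9 151.6] 4
```

View pics/w2.png

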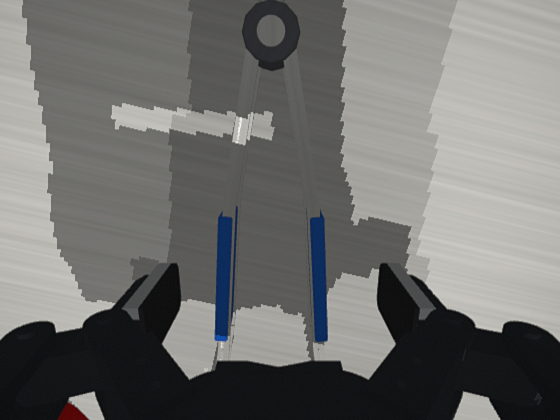

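The grips straddle the tool at u=223 and 319, so their middle is 271 against the fingers' 279. That is 3.5 mm off in -y and 2 mm along the tongs. I'll correct that, go down 7 mm and close halfway.

Call:
servo_tool(commands=[[-1,[0.002,-0.0035,0.003],[0,0,0]],[-1,[0,0,0.004],[0,0,0]],[-0.2,[0,0,0],[0,0,0]],[-0.2,[0,0,0],[0,0,0]],[-0.1,[0,0,0],[0,0,0]],[0.0,[0,0,0],[0,0,0]],[0.04,[0,0,0],[0,0,0]],[0.04,[0,0,0],[0,0,0]],[0.04,[0,0,0],[0,0,0]],[0.04,[0,0,0],[0,0,0]]], squeeze=25)

```text
time_s: 3.45
eef_pos: [554.5, 206.0, 5.3]
ee_rot: [0.001, -0.117, 0.993, 0.0]
force: [-0.6, 0.0, 5.9]
grip_width: 0.484
grip_force: 5.2
```

Call:
servo_tool(commands=[[0.04,[0,0,-0.003],[0,0,0]],[0.04,[0,0,0],[0,0,0]],[0.04,[0,0,-0.01],[0,0,0]],[0.04,[0,0,-0.015],[0,0,0]],[0.04,[0,0,-0.015],[0,0,0]],[0.04,[0,0,-0.015],[0,0,0]],[0.04,[0,0,-0.01],[0,0,0]],[0.04,[0,0,0],[0,0,0]],[0.04,[0,0,0],[0,0,0]]])

```text
time_s: 4.2
eef_pos: [553.8, 205.9, 72.4]
ee_rot: [0.0, -0.117, 0.993, -0.0]
force: [-0.9, 0.1, -0.9]
grip_width: 0.482
grip_force: 3.5
```

```bash
python3 - <<'E'
from h import *
c=wsave("pics/w3.png"); print(c["s"]["eef_pos"],c["s"]["ee_rot"]); blues(c,wcloud(c))
c=save("scene","pics/s3.png"); print(c["z_map"].max())
a=load("pics/w3.npy")["pixels"]; b=cv2.resize(c["pixels"][140:260,220:400],(560,373),interpolation=cv2.INTER_CUBIC)
x=cv2.resize(np.vstack([a[:,:]]),(400,300)); y=cv2.resize(b,(400,267))
cv2.imwrite("pics/c3.png",np.vstack([x,y])[:,:,::-1])
E
```

```text
[553.77473173 205.94386578  72.44697519] [ 1.96359933e-04 -1.17274513e-01  9.93099517e-01 -3.63015515e-07]
[309. 266.] [309 211   1 111 111] [549.8 220.4  70.6] 111
[237.7 282.4] [ 231  214   15  134 1796] [486.2 190.3 214.3] 3
[319.5 282.6] [ 313  216   15  133 1765] [486.2 190.3 214.3] 6
3789.1116
```

View pics/c3.png

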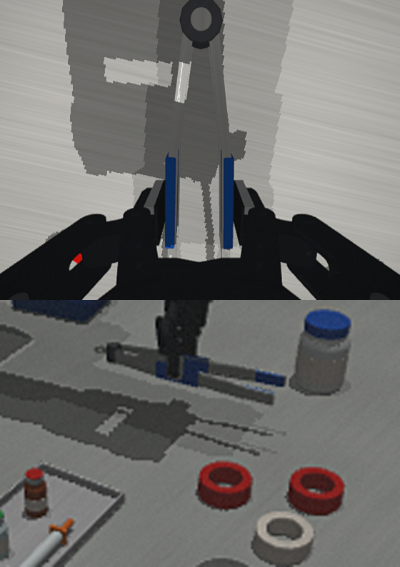

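The wrist half shows the tongs held centred, with grips at u=238 and 320. The scene half shows them clear of the counter and about level. Next I'll measure pitch and the vial precisely.

```bash
python3 - <<'E'
from h import *
c=load("pics/w3.npy"); P=wcloud(c)
print("pivot",[np.median(P[20:34,u],0).round(1) for u in(268,292)], P[40,268:300:8].round(0).tolist())
for n in("top","scene"):
  c=save(n,"pics/%s4.png"%n); P=cloud(c); p=c["pixels"].astype(int); h=cv2.cvtColor(c["pixels"],cv2.COLOR_RGB2HSV)
  M=cv2.Rodrigues(np.array(c["rvec"],float))[0]
  box=lambda x0,x1,y0,y1,z0,z1:(P[...,0]>x0)&(P[...,0]<x1)&(P[...,1]>y0)&(P[...,1]<y1)&(P[...,2]>z0)&(P[...,2]<z1)
  m=box(500,600,-110,-30,48,66); q=P[m]; print(n,"cap",q.mean(0).round(1),(q.min(0)).round(0),q.max(0).round(0),len(q))
  for y in((-190,-120),(-270,-200)):
    q=P[box(500,620,*y,48,66)]; print("  other caps",q.mean(0).round(1),len(q))
  m=box(420,720,120,300,50,110)&(h[...,0]>100)&(h[...,0]<125)&(h[...,1]>90); k,l,s,ce=cv2.connectedComponentsWithStats(m.astype(np.uint8))
  for i in range(1,k):
    if s[i,4]>5: print("  blue",ce[i].round(0),s[i,4],P[l==i].mean(0).round(1),P[l==i].max(0).round(0))
  print("counter z",np.median(P[box(400,480,-60,60,-15,15)][:,2]))
E
```

```text
pivot [array([458.9, 180. ,  89. ]), array([456.9, 187.9,  88.6])] [[463.0, 181.0, 88.0], [462.0, 184.0, 90.0], [486.0, 190.0, 214.0], [461.0, 189.0, 87.0]]
top cap [545.6 -68.1  58.2] [536. -78.  53.] [555. -61.  65.] 36
  other caps [ 561.4 -148.4   57.5] 41
  other caps [ 575.5 -235.6   57.1] 41
  blue [196. 192.] 12 [662.4 252.9  84.1] [677. 257.  92.]
counter z -0.8395576279618875
scene cap [547.4 -70.2  55.6] [536. -77.  50.] [556. -59.  59.] 48
  other caps [ 563.3 -150.2   55.7] 62
  other caps [ 577.4 -237.5   56. ] 70
  blue [306. 171.] 112 [570.9 207.8  77.7] [589. 230.  88.]
  blue [292. 171.] 36 [538.3 182.   77.5] [549. 187.  88.]
  blue [341. 175.] 68 [660.8 251.4  78.4] [678. 258.  86.]
counter z -0.49571307663633746
```

The tongs are level: pivot top at 89 and pad tops at about 86–88. Their underside is about 5.5 mm below the TCP. The vial cap is at (545.5,-68.5,58), with the views agreeing to 2 mm. I'll back off and swing behind the tray.

Call:
servo_tool(commands=[[0.04,[0.01,-0.004,0],[0,0,0]],[0.04,[0.018,-0.008,0],[0,0,0]],[0.04,[0.018,-0.008,0],[0,0,0]],[0.04,[0.02,-0.008,0],[0,0,0]],[0.04,[0.02,-0.008,0],[0,0,0]],[0.04,[0.02,-0.008,0],[0,0,0]],[0.04,[0.02,-0.008,0],[0,0,0]],[0.04,[0.018,-0.008,0],[0,0,0]],[0.04,[0.018,-0.01,0],[0,0,0]],[0.04,[0.018,-0.01,0],[0,0,0]]])

```text
time_s: 5.23
eef_pos: [396.3, 85.8, 71.9]
ee_rot: [-0.0, -0.117, 0.993, 0.0]
force: [0.0, 0.1, -0.1]
grip_width: 0.48
grip_force: 3.5
```

Call:
servo_tool(commands=[[0.04,[0.015,-0.015,0],[0,0,0]],[0.04,[0.015,-0.02,0],[0,0,0]],[0.04,[0.015,-0.02,0],[0,0,0]],[0.04,[0.01,-0.02,0],[0,0,0]],[0.04,[0.01,-0.025,0],[0,0,0]],[0.04,[0.01,-0.025,0],[0,0,0]],[0.04,[0.01,-0.025,0],[0,0,0]],[0.04,[0,-0.02,0],[0,0,0]],[0.04,[0,-0.013,0],[0,0,0]],[0.04,[0,0,0],[0,0,0]]])

```text
time_s: 6.07
eef_pos: [358.0, -113.4, 72.3]
ee_rot: [0.0, -0.116, 0.993, -0.0]
force: [0.3, 0.5, -1.4]
grip_width: 0.484
grip_force: 3.5
```

Call:
servo_tool(commands=[[0.04,[0,0,0.01],[0,0,0]],[0.04,[0,0,0.015],[0,0,0]],[0.04,[0,0,0.015],[0,0,0]],[0.04,[0,0,0.006],[0,0,0]],[0.04,[0,0,0],[0,0,0]],[0.04,[0,0,0],[0,0,0]]])

```text
time_s: 6.57
eef_pos: [357.4, -111.0, 26.4]
ee_rot: [-0.0, -0.118, 0.993, 0.0]
force: [0.0, 0.2, -0.3]
grip_width: 0.483
grip_force: 3.5
```

```bash
cat > look.py <<'E'
from h import *
import sys
k=sys.argv[1]
s=sense(); print(s["eef_pos"].round(1),s["ee_rot"].round(4),s["time_s"],s["grip_width"])
ims=[]
for n in("top","scene"):
  c=save(n,"pics/%s%s.png"%(n,k)); P=cloud(c); h=cv2.cvtColor(c["pixels"],cv2.COLOR_RGB2HSV)
  box=lambda x0,x1,y0,y1,z0,z1:(P[...,0]>x0)&(P[...,0]<x1)&(P[...,1]>y0)&(P[...,1]<y1)&(P[...,2]>z0)&(P[...,2]<z1)
  q=P[box(500,600,-110,-30,48,66)]; print(n,"cap",q.mean(0).round(1) if len(q) else 0,len(q))
  m=box(230,620,-200,60,12,60)&(h[...,0]>98)&(h[...,0]<125)&(h[...,1]>90); kk,l,st,ce=cv2.connectedComponentsWithStats(m.astype(np.uint8))
  for i in range(1,kk):
    if st[i,4]>4: q=P[l==i]; print("  blue",ce[i].round(1),st[i,4],q.mean(0).round(1),q.min(0).round(0),q.max(0).round(0))
  y0,y1,x0,x1=(195,305,220,400) if n=="top" else (150,310,120,330)
  ims.append(cv2.resize(c["pixels"][y0:y1,x0:x1],(600 if n=="scene" else 0 or 600,(y1-y0)*600//(x1-x0)),interpolation=cv2.INTER_CUBIC))
b=np.vstack(ims); b=cv2.resize(b,None,fx=595/b.shape[0],fy=595/b.shape[0]); cv2.imwrite("pics/L%s.png"%k,b[:,:,::-1])
E
python3 look.py 5
```

```text
[ 357.4 -111.    26.4] [-2.000e-04 -1.176e-01  9.931e-01  2.000e-04] 6.5667 0.4826125075659677
top cap [545.7 -68.4  57.1] 38
scene cap [547.4 -70.3  55.5] 49
  blue [179.1 203.9] 97 [360.9 -96.   34.1] [ 334. -128.   22.] [386. -88.  59.]
  blue [162.1 207.7] 18 [ 338.8 -136.    33.7] [ 332. -146.   22.] [ 361. -132.   43.]
  blue [175.4 212.2] 48 [ 382.6 -127.1   33.4] [ 365. -131.   21.] [ 395. -122.   45.]
  blue [213.9 212.9] 66 [464.6 -65.9  34. ] [446. -72.  26.] [483. -59.  43.]
```

View pics/L5.png

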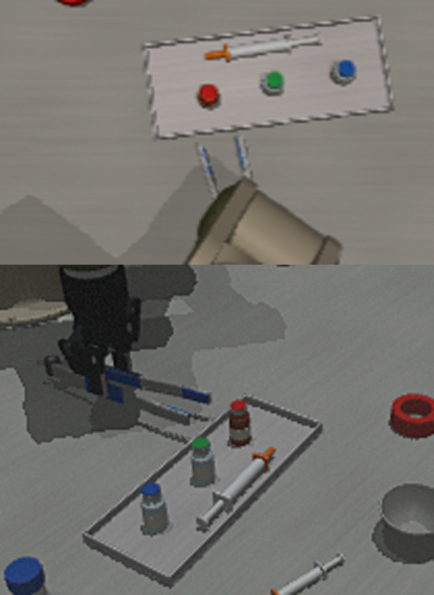

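The scene half shows the tongs level behind the tray, with the left pad at (465,-66,34). The top half shows the jaws at crop (202,147) and (242,143), with the vial at (208,95) on their centre line. It remains to go 80 mm ahead and 2 mm to -y, with 7 mm clearance on each side.

Call:
servo_tool(commands=[[0.04,[-0.004,-0.002,0],[0,0,0]],[0.04,[-0.007,0,0],[0,0,0]],[0.04,[-0.007,0,0],[0,0,0]],[0.04,[-0.007,0,0],[0,0,0]],[0.04,[-0.007,0,0],[0,0,0]],[0.04,[-0.004,0,0],[0,0,0]],[0.04,[0,0,0],[0,0,0]]])

```text
time_s: 7.25
eef_pos: [393.6, -104.9, 26.3]
ee_rot: [0.0, -0.118, 0.993, -0.0]
force: [-0.5, -0.2, -0.6]
grip_width: 0.482
grip_force: 3.5
```

```bash
sed -i 's/(195,305,220,400)/(205,265,275,365)/; s/(150,310,120,330)/(185,265,170,290)/' look.py; python3 look.py 6
```

```text
[ 393.6 -104.9   26.3] [ 2.000e-04 -1.177e-01  9.930e-01 -1.000e-04] 7.25 0.48153240202811887
top cap [545.6 -68.1  57.7] 39
scene cap [547.7 -70.6  55.3] 51
  blue [189.7 207.6] 94 [395.8 -89.   33.4] [371. -96.  22.] [423. -82.  44.]
  blue [172.7 211.9] 16 [ 373.3 -128.8   31.3] [ 368. -131.   20.] [ 378. -125.   41.]
  blue [186.3 216.1] 51 [ 418.1 -120.6   33.3] [ 403. -124.   20.] [ 430. -115.   44.]
  blue [224.7 216.6] 66 [498.2 -59.7  33.8] [478. -65.  24.] [516. -54.  42.]
```

View pics/L6.png

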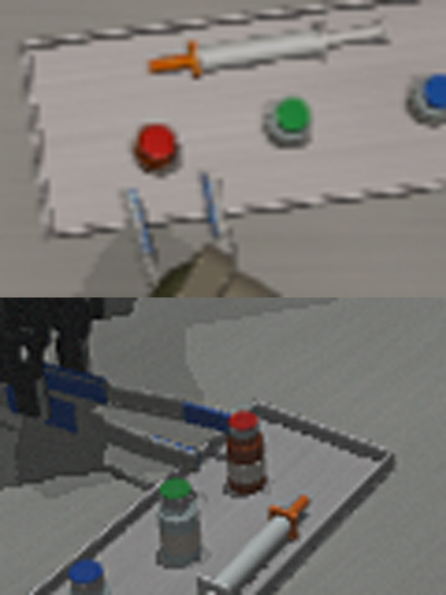

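Top half: jaw tips at crop (131,190) and (207,176), with the vial at (158,148) dead ahead. The scene half shows the jaws above the rim. I'll advance 43 mm.

Call:
servo_tool(commands=[[0.04,[-0.004,0,0],[0,0,0]],[0.04,[-0.007,0,0],[0,0,0]],[0.04,[-0.007,0,0],[0,0,0]],[0.04,[-0.007,0,0],[0,0,0]],[0.04,[-0.007,0,0],[0,0,0]],[0.04,[-0.007,0,0],[0,0,0]],[0.04,[-0.004,0,0],[0,0,0]],[0.04,[0,0,0],[0,0,0]]])

```text
time_s: 8.02
eef_pos: [435.4, -94.9, 26.3]
ee_rot: [0.0, -0.118, 0.993, -0.0]
force: [0.6, -0.1, -0.9]
grip_width: 0.483
grip_force: 3.5
```

```bash
python3 look.py 7
```

```text
[435.4 -94.9  26.3] [ 2.000e-04 -1.176e-01  9.931e-01 -1.000e-04] 8.0167 0.4828016503320591
top cap [545.6 -67.8  56.4] 40
  blue [314.  233.5] 8 [547.2 -91.4  36.4] [537. -94.  23.] [558. -89.  46.]
scene cap [547.6 -70.4  55.4] 50
  blue [203.5 211.7] 97 [438.8 -79.2  33.7] [ 414. -113.   21.] [464. -72.  57.]
  blue [186.2 215.6] 20 [ 416.3 -119.5   33.4] [ 408. -130.   22.] [ 437. -115.   41.]
  blue [200.  220.2] 52 [ 459.7 -110.8   33.5] [ 445. -114.   20.] [ 472. -108.   44.]
  blue [243.3 222. ] 34 [552.1 -47.3  34.1] [543. -50.  25.] [560. -44.  42.]
  blue [235.  229.4] 5 [562.8 -89.2  41. ] [558. -91.  40.] [568. -87.  41.]
```

View pics/L7.png

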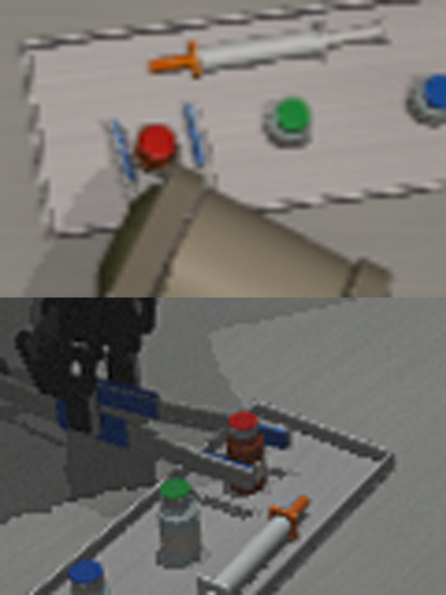

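The vial, cap at crop (157,145), stands between the pads at crop (122,150) and (195,135) and is untouched. Closing with a 25 N squeeze.

Call:
servo_tool(commands=[[0.1,[0,0,0],[0,0,0]],[0.15,[0,0,0],[0,0,0]],[0.2,[0,0,0],[0,0,0]],[0.3,[0,0,0],[0,0,0]],[1,[0,0,0],[0,0,0]],[1,[0,0,0],[0,0,0]],[1,[0,0,0],[0,0,0]],[1,[0,0,0],[0,0,0]]], squeeze=25)

```text
time_s: 8.78
eef_pos: [434.6, -95.1, 26.3]
ee_rot: [0.0, -0.117, 0.993, -0.0]
force: [0.1, -0.2, -0.0]
grip_width: 0.389
grip_force: 26.6
```

Call:
servo_tool(commands=[[1,[0,0,-0.004],[0,0,0]],[1,[0,0,-0.008],[0,0,0]],[1,[0,0,-0.01],[0,0,0]],[1,[0,0,-0.012],[0,0,0]],[1,[0,0,-0.015],[0,0,0]],[1,[0,0,-0.015],[0,0,0]],[1,[0,0,-0.015],[0,0,0]],[1,[0,0,-0.015],[0,0,0]],[1,[0,0,-0.015],[0,0,0]],[1,[0,0,-0.012],[0,0,0]]])

```text
time_s: 9.62
eef_pos: [434.8, -95.1, 149.1]
ee_rot: [0.001, -0.117, 0.993, -0.0]
force: [0.1, -0.4, -1.6]
grip_width: 0.387
grip_force: 26.5
```

Call:
servo_tool(commands=[[1,[0,0,-0.01],[0,0,0]],[1,[0,0,-0.006],[0,0,0]],[1,[0,0,-0.003],[0,0,0]],[1,[0,0,0],[0,0,0]],[1,[0,0,0],[0,0,0]],[1,[0,0,0],[0,0,0]],[1,[0,0,0],[0,0,0]],[1,[0,0,0],[0,0,0]]])

```text
time_s: 10.28
eef_pos: [434.5, -95.0, 165.9]
ee_rot: [-0.0, -0.117, 0.993, 0.0]
force: [-0.4, 0.7, -2.0]
grip_width: 0.384
grip_force: 26.5
```

```bash
python3 - <<'E'
from h import *
s=sense(); print(s["eef_pos"],s["grip_width"],s["grip_force"],abs(s["dq"]).max())
ims=[]
for n in("top","scene"):
  c=save(n,"pics/%s8.png"%n); P=cloud(c); h=cv2.cvtColor(c["pixels"],cv2.COLOR_RGB2HSV)
  m=(P[...,0]>480)&(P[...,0]<620)&(P[...,1]>-130)&(P[...,1]<0)&(P[...,2]>80)&(P[...,2]<220)&((h[...,0]<12)|(h[...,0]>170))&(h[...,1]>120)
  q=P[m]; print(n,len(q),q.mean(0).round(1),np.percentile(q,[3,97],0).round(0).tolist())
  for lo in range(100,200,10):
    r=q[(q[:,2]>lo)&(q[:,2]<lo+10)]
    if len(r)>3: print(lo,r.mean(0).round(1))
  y0,y1,x0,x1=(185,275,265,400) if n=="top" else (140,290,150,310)
  ims.append(cv2.resize(c["pixels"][y0:y1,x0:x1],((x1-x0)*400//(y1-y0),400),interpolation=cv2.INTER_CUBIC))
b=np.hstack(ims); b=cv2.resize(b,None,fx=min(1,795/b.shape[1]),fy=min(1,795/b.shape[1])); cv2.imwrite("pics/L8.png",b[:,:,::-1])
E
```

```text
[434.47222907 -95.04173499 165.93698955] 0.3841879989852838 26.455633342266083 0.0030599937488999056
top 67 [543.6 -68.  191. ] [[534.0, -77.0, 173.0], [554.0, -59.0, 202.0]]
170 [538.6 -65.7 176.5]
180 [541.1 -66.3 184.8]
190 [546.1 -68.8 195.8]
scene 91 [549.2 -73.6 178.8] [[539.0, -81.0, 144.0], [557.0, -63.0, 198.0]]
140 [550.8 -76.9 145.7]
170 [551.9 -74.3 178. ]
180 [551.  -74.9 182.3]
190 [545.9 -70.5 196.6]
```

View pics/L8.png

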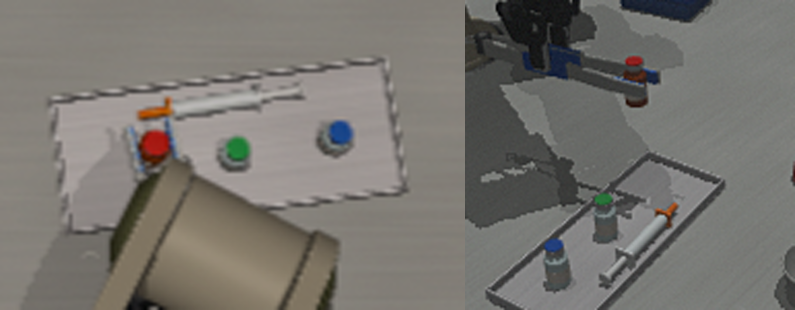

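The vial is upright between the pads and over the tray, with its underside about 14 cm up. The other vials and the syringe have not moved.

```bash
python3 -c "
from rig import *
print(finish_job())"
```

```text
the job is handed in; nothing more can be done
None
```

The job is handed in: the tongs hold the amber vial upright and still over the tray, its underside about 14 cm above the counter, and at about 10 s neither the gripper nor the arm had touched the vial and the other vials and syringe had not moved.

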